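Fill the shaft kit tray

ROBOT

A 6-joint arm with a two-finger parallel gripper is mounted at the origin on a cart in front of the work surface, level with it; the furniture and walls round the work are solid. World frame = base frame: x ahead of the robot, y to its left, z up, the work surface at z = 0. Lengths are in mm, angles in rad, forces in N, time in s.
With the tool pointing down it reaches from about 275 to 825 mm from the base axis. Payload 5.2 kg.
Tool frame: the origin (TCP) lies at the very end of the fingers, on their centre line; the grasp point (between the pads) lies 19 mm behind it; z points along the fingers, y is the direction in which the jaws open and shut (so a half turn about z gives the same grasp; the last joint's range is limited). The gripper opens to 93 mm and grips with 3 to 60 N. Pads are 15 mm wide; open, the fingers measure 128 mm over their backs; the gripper's body (75 mm by 188 mm) begins 65 mm behind the grasp point.
Start: joints at [0.953, 0.259, 1.535, -0, 1.348, -0.203], TCP at [221.633, 503.372, 218.653] pointing down, gripper open.
Joint ranges: [-3.14, 3.14], [-0.91, 2.08], [0.19, 2.58], [-1.22, 4.36], [0.22, 2.71], [-3.12, 3.12]. Speed limits (rad/s): [2.57, 2.57, 3.14, 3.14, 3.14, 3.14].

INTERFACE

Orientations are given as [roll, pitch, yaw] about the fixed x, y, z axes, in that order (R = Rz(yaw) Ry(pitch) Rx(roll)).
In Python, from bench import robot gives the robot as it stands. The module is installed in compiled form; this text tells all that it offers. Calls block until the motion is done:
- robot.move_ptp(position, orientation): joint-space move of the TCP to a pose.
- robot.move_linear(position, ori=None, speed=150, f_stop=None): straight line of the TCP; ori=None keeps the orientation; speed is the mean speed in mm/s. With f_stop (N) it stops when the force on the tool has changed by that much, and returns True; else False.
- robot.move_j(angles): joint-space move.
- robot.move_gripper(opening): opening from 0.0 (shut) to 1.0 (fully open); the grip force is fixed at half the most; returns when the fingers have stopped.
- robot.sleep(seconds).
- robot.inverse_kinematics(position, orientation): joint angles nearest the present ones, or None.
- robot.get_image(name): name is "scene" or "side" or "wrist"; returns a dict with "img" (400x640x3 uint8, blue, green, red), "fovy" (degrees; the focal length in pixels is half the picture's height over the tangent of half this angle, whatever the lens; pixels are square), "cx", "cy" (the principal point, pixels), "eye" and "orientation" of the camera in the world. Camera axes: x right, y down, z forward; pixel columns grow to the right and rows downward; lengths in mm; the calibration is good to about 2 mm. A picture is of the moment at which its call begins. There is no depth.
A pose or a line that the arm cannot do raises robot.MotionError and nothing moves.
- robot.hand_in(): hands the job in, once; it reports no verdict.
Readings, each from a call of its own:
- robot.current_t(): time.
- robot.current_qpos(): joint angles.
- robot.current_joint_vel(): joint speeds.
- robot.current_joint_efforts(): joint torques, N m.
- robot.current_tcp_pos(): TCP position.
- robot.current_eef_rot(): TCP orientation.
- robot.current_contact_force(): force on the tool from outside, world axes, zero at the start.
- robot.current_ft_torque(): the same for the moment, N m.
- robot.current_gripper_width(): opening from 0.0 (shut) to 1.0 (fully open).
Only numpy, scipy, OpenCV 4.12 (cv2) and the standard library are available. Lean on these libraries where they do the work, as an engineer would, in place of code of your own. Each camera call takes 0.05 s, during which the arm holds its last target.

TASK

Fill the kit tray with the four parts of the shaft kit, each set down upright in the middle of its own pad: the blue spindle on the blue pad, the ball bearing (lying flat) on the green pad, the brass bushing on the yellow pad (flange up, as it stands) and the aluminium pillow block on the black pad. Leave the all-red spindle and the black stop block, which do not belong to the kit, where they stand.

Things in the scene. Friction and masses are not known exactly. Their poses are not given: they have to be found in the camera images.
- blue_spindle: printed spindle with a BLUE upright stem on a round red foot, 65 mm high, loose, about 40 g. Origin at the centre of the underside of the foot, z up. Foot 45 mm across, 9 mm thick; rectangular stem above it 22 mm (along x) by 18 mm (along y), from 9 to 57 mm height, centred; on top a lug, 8 mm wide in y (y = -9 to -1 mm), up to 65 mm. Grip the stem.
- ball_bearing: silver-grey ball bearing lying flat, 35 mm across, 11 mm thick, loose, about 60 g. Origin at the centre of its underside, z up.
- bushing: pale brass-yellow flanged bushing standing with its flange on top, 34 mm across, 28 mm high, loose, about 50 g; it may be gripped as a plain 34 mm cylinder over its whole height. Origin at the centre of its underside, z up.
- bearing_block: silver-grey aluminium pillow block (arched bearing housing on a foot) standing upright, 20 mm (x) by 54 mm (y) by 34 mm high, loose, about 120 g. Origin at the centre of its underside, z up; foot 15 mm high over the whole 54 mm, arch above it about 32 mm wide in y. Grip across the 20 mm side (along its x).
- red_spindle: look-alike, not wanted: an all-RED spindle standing upright, 47 mm across the round foot, 67 mm high (stem 26 x 24 mm), loose, about 45 g. Origin at the centre of its underside, z up.
- stop_block: look-alike, not wanted: a black L-shaped stop block, 22 mm (x) by 46 mm (y) by 26 mm high, loose, about 35 g, lying among the parts. Origin at the centre of its underside, z up.
- pad_blue: blue plastic pad, 80 x 80 x 4 mm, thin ring 60 mm across drawn round its middle, fixed in the kit tray, in any of its four corners. Origin at the centre of its underside, 3 mm above the worktop; top 4 mm above the origin; z up, x and y along its edges. Pads lie 2 x 2, centres 94 mm apart, parallel to the tray.
- pad_green: green plastic pad, 80 x 80 x 4 mm, thin ring 60 mm across drawn round its middle, fixed in the kit tray, in any of its four corners. Origin at the centre of its underside, 3 mm above the worktop; top 4 mm above the origin; z up, x and y along its edges. The fixed tray is 200 mm square, with a rim 15 mm high round its edge.
- pad_yellow: yellow plastic pad, 80 x 80 x 4 mm, thin ring 60 mm across drawn round its middle, fixed in the kit tray, in any of its four corners. Origin at the centre of its underside, 3 mm above the worktop; top 4 mm above the origin; z up, x and y along its edges. Flat ribs between the pads are lower than their tops.
- pad_black: black plastic pad, 80 x 80 x 4 mm, thin ring 60 mm across drawn round its middle, fixed in the kit tray, in any of its four corners. Origin at the centre of its underside, 3 mm above the worktop; top 4 mm above the origin; z up, x and y along its edges.

How it is judged:
By the outcome, as a careful person would: the job done as asked, in the order asked, and still so for the second after the job is handed in, with the robot touching nothing.
It also fails if it takes over 106 s, if anything falls off the work surface, if the arm or the gripper's body presses on something with over 40 N, if the wrist force passes 120 N, or if a joint passes its speed limit or range.

## Working session

There is one attempt and no reset: what is moved stays moved. The work goes in short steps, each a Python script; the robot and the scene stay as the last script left them, time stands still between calls to the robot, and variables do not carry over. Pictures are saved under pics/ and viewed, and the job is handed in when it is done.

```bash
mkdir -p pics; ls; python3 - <<'E'
from bench import robot
import cv2
for n in ["scene","side","wrist"]:
    d=robot.get_image(n); cv2.imwrite(f"pics/{n}0.png",d["img"])
    print(n,d["fovy"],d["cx"],d["cy"],d["eye"],d["orientation"])
print(robot.current_t(),robot.current_eef_rot())
E
```

```text
pics
scene 49.707672446586585 316.1613382826241 197.70663128192487 [ -49.62526066 -543.45927226  471.58186065] [-2.07346526  0.00374375 -0.83527746]
side 55.36341809425867 317.2853971277924 200.56773040442525 [ 141.56422324 -842.17308615  523.59541483] [-2.0487954   0.00636101 -0.44702156]
wrist 61.435619680515984 315.97303916319254 204.18227616609266 [149.20040387 534.41602812 385.17715967] [2.85578449e+00 1.32854843e-03 1.15555974e+00]
0.15 [-3.14019294e+00 -2.71438130e-04  2.72685693e+00]
```

View pics/scene0.png

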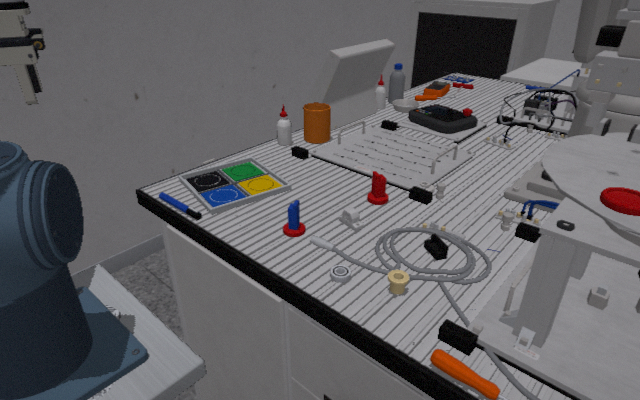

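View pics/side0.png

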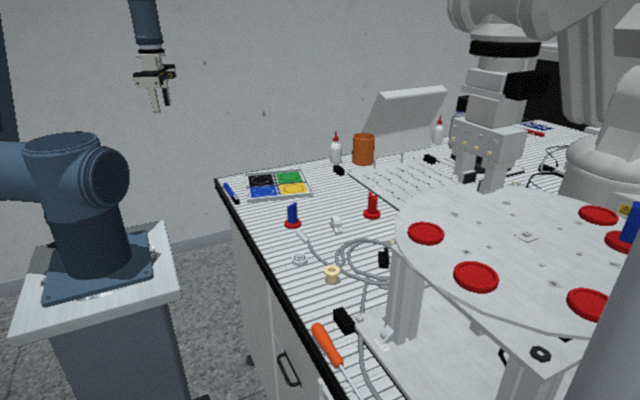

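View pics/wrist0.png

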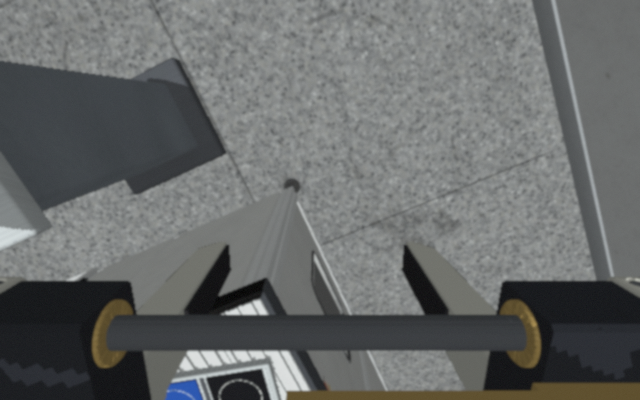

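```bash
cat > h.py <<'E'
import numpy as np, cv2
from scipy.spatial.transform import Rotation as R
from bench import robot
def cam(d):
    f=200/np.tan(np.radians(d["fovy"])/2)
    return f,R.from_euler('xyz',d["orientation"]).as_matrix(),np.array(d["eye"])
def px2w(d,u,v,z=0):
    f,M,e=cam(d); r=M@np.array([(u-d["cx"])/f,(v-d["cy"])/f,1]); return e+r*(z-e[2])/r[2]
def w2px(d,p):
    f,M,e=cam(d); c=M.T@(np.asarray(p)-e); return np.array([d["cx"]+f*c[0]/c[2],d["cy"]+f*c[1]/c[2]])
def crop(img,x0,y0,w,h,s,name):
    cv2.imwrite(name,cv2.resize(img[y0:y0+h,x0:x0+w],None,fx=s,fy=s,interpolation=cv2.INTER_CUBIC))
E
python3 - <<'E'
from h import *
d=robot.get_image("scene"); e=robot.get_image("side")
S=dict(blue=(223,195),black=(208,181),green=(241,172),yellow=(261,184))
for k,p in S.items(): print(k,px2w(d,*p,7).round())
for k,p in dict(bsp=(294,230),block=(351,223),red=(378,198),bear=(340,275),bush=(399,290),stop=(435,255)).items(): print(k,px2w(d,*p,0).round())
for k,p in dict(blue=(262,191),black=(261,180),green=(289,178),yellow=(293,188)).items(): print(k,px2w(e,*p,7).round())
for k,p in dict(bsp=(293,222),block=(337,230),red=(372,213),bear=(300,259),bush=(332,280),stop=(384,265)).items(): print(k,px2w(e,*p,0).round())
crop(d["img"],170,140,290,180,2.75,"pics/sc1.png")
E
```

```text
blue [445. 191.   7.]
black [464. 275.   7.]
green [549. 255.   7.]
yellow [539. 168.   7.]
bsp [457. -23.   0.]
block [553. -92.   0.]
red [677. -72.   0.]
bear [ 409. -181.    0.]
bush [ 444. -277.   -0.]
stop [ 569. -274.    0.]
blue [444. 193.   7.]
black [467. 274.   7.]
green [556. 247.   7.]
yellow [538. 170.   7.]
bsp [462. -14.   0.]
block [ 550. -102.    0.]
red [680. -66.   0.]
bear [ 413. -176.    0.]
bush [ 445. -275.    0.]
stop [ 574. -280.    0.]
```

View pics/sc1.png

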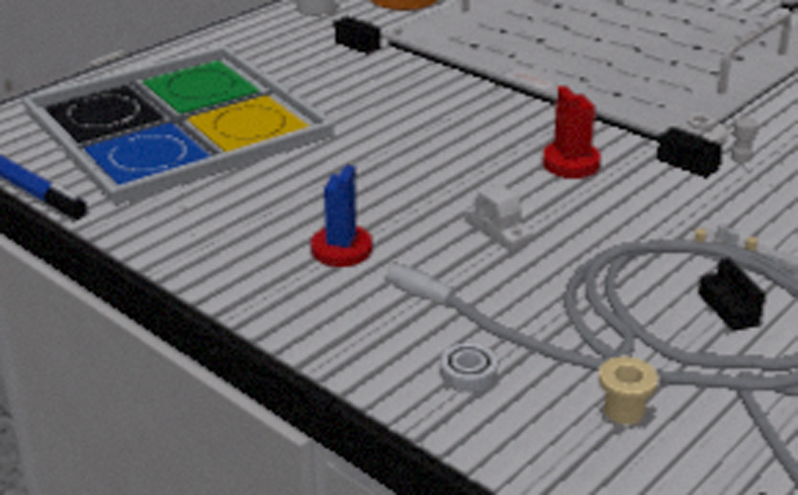

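```bash
cat >> h.py <<'E'
# camera in tool frame from first reading
Tt=R.from_euler('xyz',[-3.14019294,-2.71e-4,2.72685693]).as_matrix(); pt=np.array([221.633,503.372,218.653])
Ct=R.from_euler('xyz',[2.85578449,1.3285e-3,1.15555974]).as_matrix(); ct=np.array([149.20040387,534.41602812,385.17715967])
RC=Tt.T@Ct; PC=Tt.T@(ct-pt)
fw=200/np.tan(np.radians(61.4356)/2)
def view_pose(P,yaw,z,u=316,v=120):
    """TCP position such that world point P appears at (u,v) in wrist cam"""
    M=R.from_euler('xyz',[np.pi,0,yaw]).as_matrix()
    r=M@RC@np.array([(u-316)/fw,(v-204.2)/fw,1]); e0=M@PC
    s=(P[2]-(z+e0[2]))/r[2]
    q=np.array([P[0],P[1]])-s*r[:2]-e0[:2]
    return [q[0],q[1],z]
E
python3 - <<'E'
from h import *
print(PC,RC.round(3))
for nm,P in dict(tray=(502,222,7),mid=(470,-90,0),bush=(440,-240,0)).items():
  for yaw in np.arange(-3,3.2,.5):
    p=view_pose(P,yaw,260)
    q=robot.inverse_kinematics(p,[np.pi,0,yaw])
    print(nm,yaw.round(2),np.round(p),None if q is None else np.round(q,2))
E
```

```text
[  78.84622294   -1.00742676 -166.50155145] [[-0.001 -0.959 -0.282]
 [ 1.    -0.001 -0.   ]
 [-0.    -0.282  0.959]]
tray -3.0 [563. 232. 260.] [ 0.21  0.34  1.32  0.    1.48 -1.5 ]
tray -2.5 [551. 260. 260.] [ 0.26  0.34  1.32  0.    1.48 -1.95]
tray -2.0 [527. 278. 260.] [ 0.3   0.32  1.35  0.    1.47 -2.41]
tray -1.5 [497. 283. 260.] [ 0.32  0.27  1.41  0.    1.45 -2.89]
tray -1.0 [468. 273. 260.] [ 0.32  0.22  1.49 -0.    1.44  2.89]
tray -0.5 [447. 251. 260.] [ 0.29  0.17  1.55 -0.    1.42  2.36]
tray 0.0 [440. 221. 260.] [ 0.24  0.13  1.6  -0.    1.42  1.81]
tray 0.5 [448. 192. 260.] [ 0.17  0.12  1.61 -0.    1.42  1.25]
tray 1.0 [470. 170. 260.] [ 0.12  0.14  1.58 -0.    1.42  0.69]
tray 1.5 [499. 160. 260.] [ 0.1   0.19  1.53 -0.    1.43  0.17]
tray 2.0 [529. 166. 260.] [ 0.1   0.24  1.46  0.    1.44 -0.33]
tray 2.5 [552. 186. 260.] [ 0.13  0.29  1.39  0.    1.46 -0.8 ]
tray 3.0 [563. 214. 260.] [ 0.18  0.33  1.33  0.    1.48 -1.25]
mid -3.0 [531. -80. 260.] [-0.36  0.21  1.5   0.    1.43 -2.07]
mid -2.5 [519. -52. 260.] [-0.32  0.18  1.53  0.    1.43 -2.53]
mid -2.0 [495. -3
[... 871 characters left out ...]
14  1.58 -0.    1.42  2.97]
bush -1.5 [ 435. -179.  260.] [-0.63  0.09  1.64 -0.    1.41  2.44]
bush -1.0 [ 406. -189.  260.] [-0.69  0.04  1.69 -0.    1.41  1.89]
bush -0.5 [ 386. -211.  260.] [-0.76  0.03  1.71 -0.    1.41  1.31]
bush 0.0 [ 379. -241.  260.] [-0.82  0.05  1.69 -0.    1.41  0.75]
bush 0.5 [ 387. -270.  260.] [-0.85  0.09  1.64 -0.    1.41  0.22]
bush 1.0 [ 408. -292.  260.] [-0.84  0.14  1.58  0.    1.42 -0.27]
bush 1.5 [ 437. -301.  260.] [-0.81  0.2   1.51  0.    1.43 -0.74]
bush 2.0 [ 466. -295.  260.] [-0.77  0.24  1.46  0.    1.44 -1.2 ]
bush 2.5 [ 490. -276.  260.] [-0.71  0.26  1.44  0.    1.45 -1.64]
bush 3.0 [ 501. -248.  260.] [-0.66  0.25  1.44  0.    1.45 -2.09]
```

```bash
python3 - <<'E'
from h import *
import pickle
for nm,P in dict(tray=(502,222,7),mid=(490,-60,0),bush=(430,-230,0)).items():
    robot.move_ptp(view_pose(P,1.5,270),[np.pi,0,1.5]); robot.sleep(0.2)
    d=robot.get_image("wrist"); pickle.dump(d,open(nm+".pkl","wb"))
    cv2.imwrite(f"pics/w_{nm}.png",d["img"]); print(robot.current_t())
E
```

```text
2.125
3.4667
4.4667
```

View pics/w_tray.png

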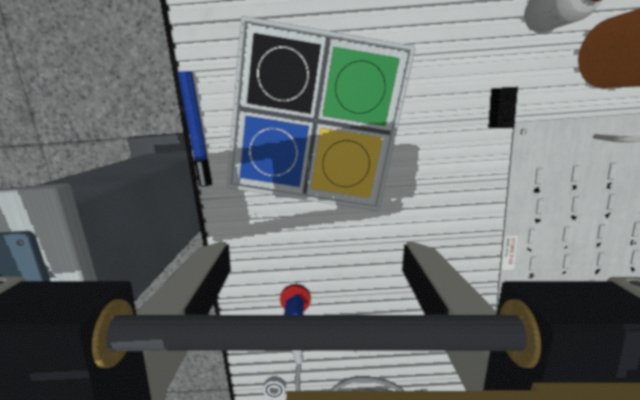

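View pics/w_mid.png

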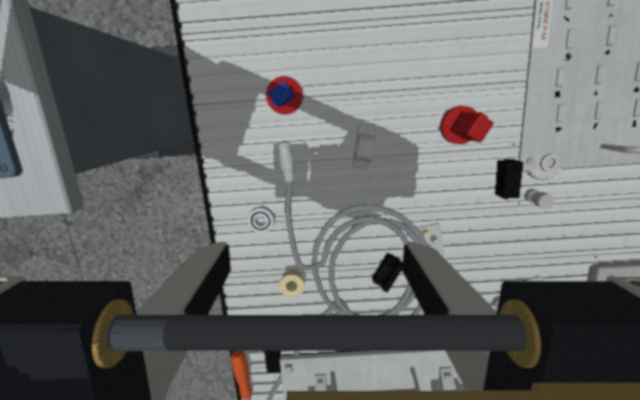

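View pics/w_bush.png

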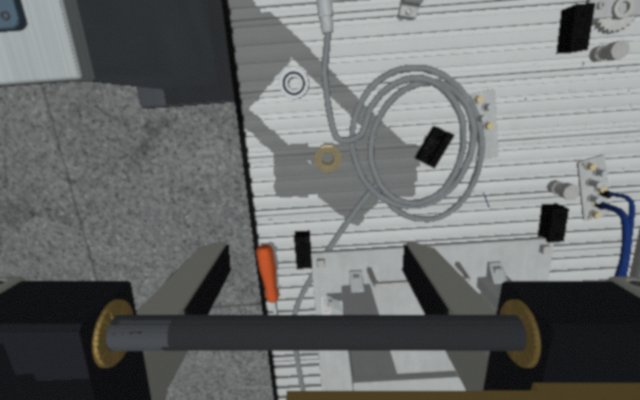

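```bash
python3 - <<'E'
from h import *
import pickle
D={n:pickle.load(open(n+".pkl","rb")) for n in("tray","mid","bush")}
crop(D["tray"]["img"],225,10,200,200,3,"pics/c_tray.png")
crop(D["mid"]["img"],240,60,160,180,3.3,"pics/c_mid.png")
crop(D["bush"]["img"],270,50,200,130,4,"pics/c_bush.png")
for k,p in dict(black=(283,73),green=(360,88),blue=(272,152),yellow=(345,163)).items(): print(k,px2w(D["tray"],*p,7).round(1))
for n,p in [("tray",(275,388)),("mid",(262,220)),("bush",(293,83))]: print("bear",px2w(D[n],*p,11).round(1))
for n,p in [("mid",(291,286)),("bush",(327,158))]: print("bush",px2w(D[n],*p,28).round(1))
E
```

```text
black [466.6 279.4   7. ]
green [557.9 256.    7. ]
blue [443.5 186.7   7. ]
yellow [535.7 166.1   7. ]
bear [ 409.6 -181.1   11. ]
bear [ 409.9 -183.6   11. ]
bear [ 407. -184.   11.]
bush [ 441.8 -275.3   28. ]
bush [ 441.8 -273.8   28. ]
```

View pics/c_tray.png

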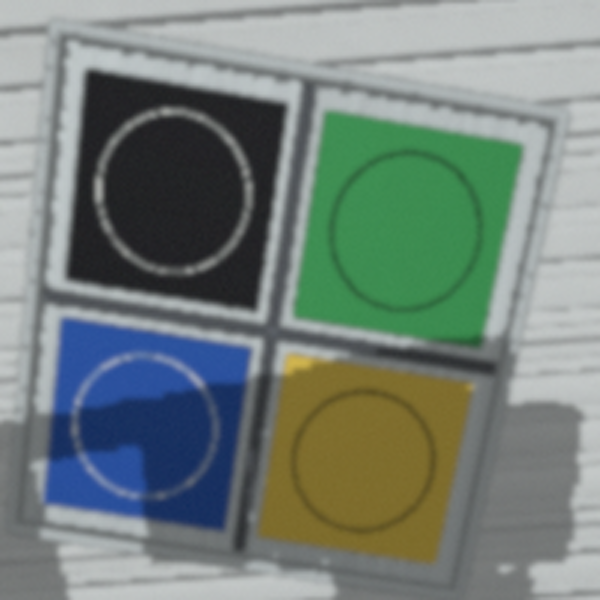

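View pics/c_mid.png

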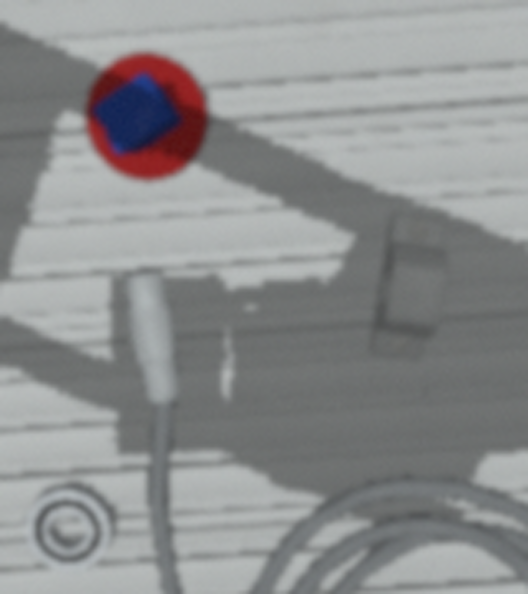

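View pics/c_bush.png

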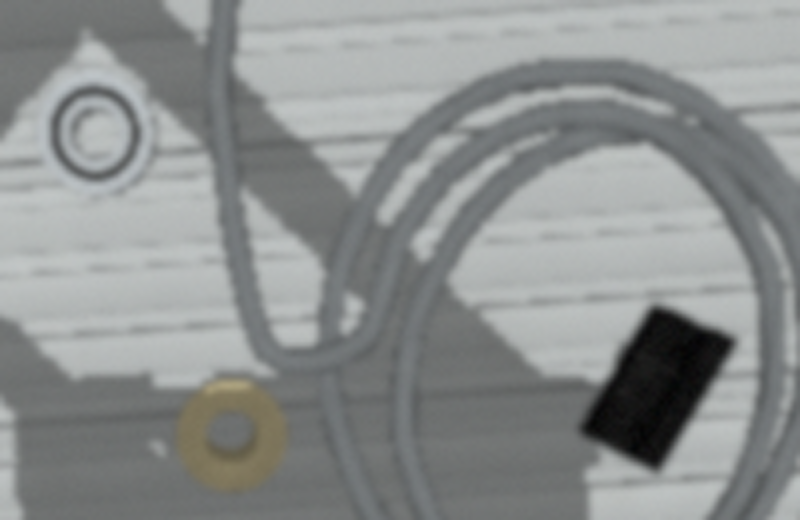

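```bash
python3 - <<'E'
from h import *
import pickle
D={n:pickle.load(open(n+".pkl","rb")) for n in("tray","mid","bush")}
print("bsp",px2w(D["mid"],284.7,95.3,7).round(1)); print("block",px2w(D["mid"],240+418/3.3,60+300/3.3,30).round(1))
P=dict(black=(283,73.3),green=(360.3,86.8),blue=(273.7,152),yellow=(346.2,163.7))
W={k:px2w(D["tray"],*p,7)[:2] for k,p in P.items()}
W0=W
m=np.array([[-47,47],[47,47],[-47,-47],[47,-47]]); w=np.array([W[k] for k in P])
c=w.mean(0); U,S,V=np.linalg.svd(m.T@(w-c)); Rr=(U@V).T
print(c,np.degrees(np.arctan2(Rr[1,0],Rr[0,0])),np.arctan2(Rr[1,0],Rr[0,0])); print((w-c-m@Rr.T).round(1)); print((m@Rr.T+c).round(1))
robot.move_gripper(1.0)
B=px2w(D["mid"],284.7,95.3,7)
for nm,p in dict(bear=(408.5,-183.5,11),bush=(442,-274.5,28),block=(552,-97,30),bsp=(B[0],B[1],57)).items():
    robot.move_ptp(view_pose(p,1.5,150,v=105),[np.pi,0,1.5]); robot.sleep(0.2)
    d=robot.get_image("wrist"); pickle.dump(d,open("z_"+nm+".pkl","wb"))
    crop(d["img"],216,30,200,150,4,f"pics/z_{nm}.png"); print(robot.current_t())
E
```

```text
bsp [455.  -27.4   7. ]
block [549.4 -98.5  30. ]
[501.93381743 222.01463616] -13.020417919257863 -0.2272491626767189
[[-0.1  0.7]
 [-0.   0.2]
 [ 0.1 -0.3]
 [ 0.  -0.5]]
[[466.7 278.4]
 [558.3 257.2]
 [445.6 186.8]
 [537.1 165.6]]
5.5
6.225
7.325
8.125
```

View pics/z_bsp.png

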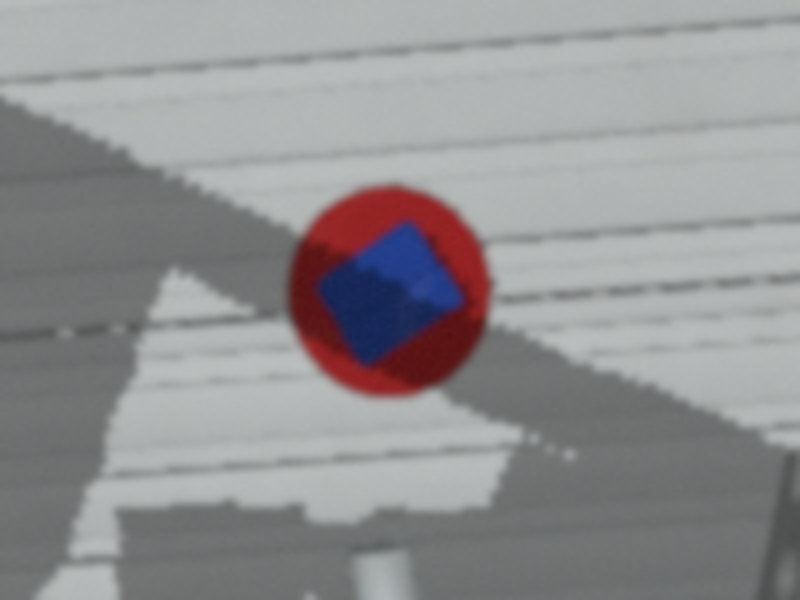

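View pics/z_bear.png

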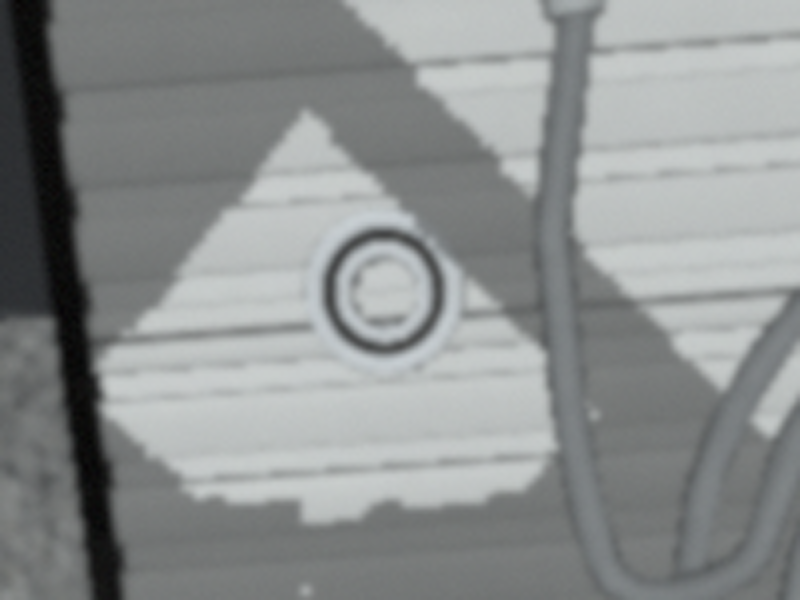

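View pics/z_bush.png

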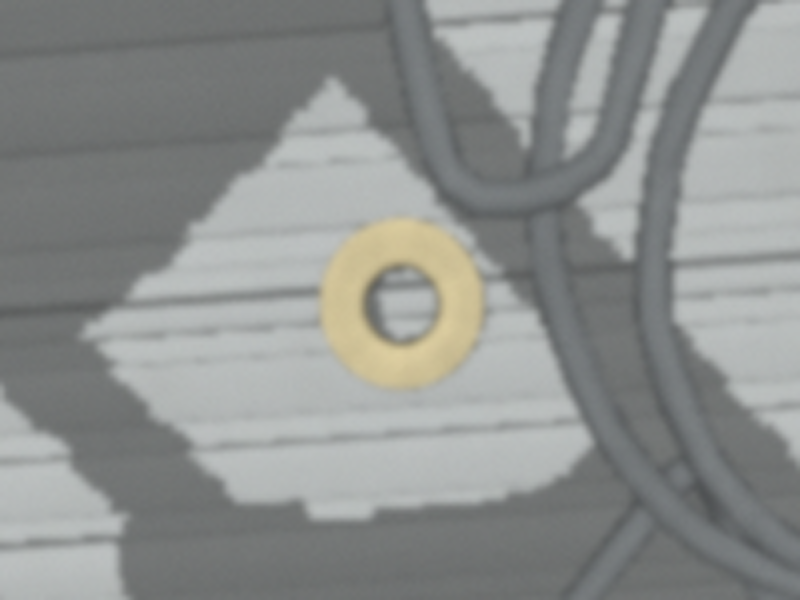

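View pics/z_block.png

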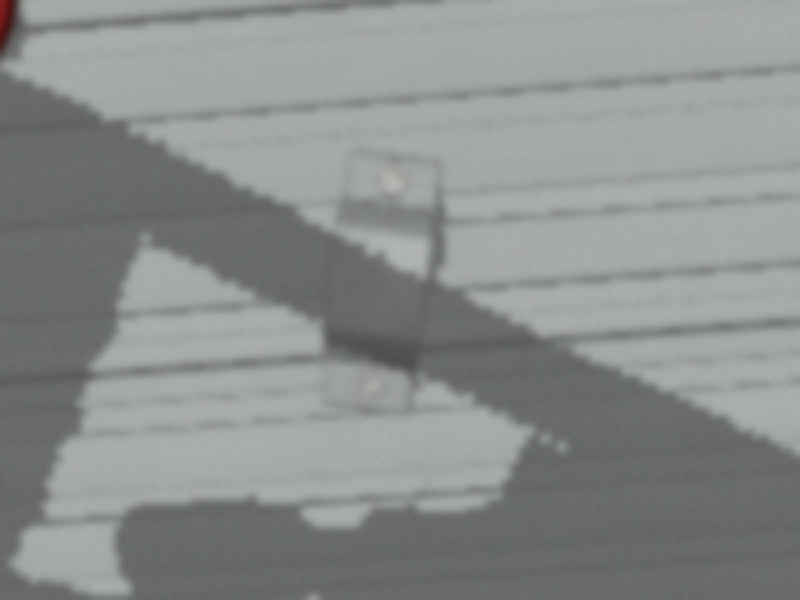

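```bash
cat > parts.py <<'E'
from h import *
import pickle
def P(nm,x,y,z):
    d=pickle.load(open("z_"+nm+".pkl","rb")); return px2w(d,(x+.5)/4-.5+216,(y+.5)/4-.5+30,z)
def ang(a,b): v=(b-a)[:2]; return np.arctan2(v[1],v[0])
bsp=P("bsp",389.5,290,8)[:2]
k=[P("bsp",*c,57) for c in [(408,220),(468,298),(368,366),(317,290)]]
# jaw along the short (18 mm) direction
bsp_j=ang((k[3]+k[0])/2,(k[2]+k[1])/2)
bear=P("bear",385,292,11)[:2]; bush=P("bush",402.5,303.5,28)[:2]
bush_j=ang(P("bush",400,300,28),P("bush",460,380,28))
b=[P("block",*c,15) for c in [(351,150),(440,158),(408,412),(322,402)]]
block=np.mean(b,0)[:2]; block_j=ang((b[0]+b[1])/2,(b[2]+b[3])/2)+np.pi/2
def yaws(j): # yaw options for jaw direction j, with q6
    o=[]
    for a in (j+np.pi/2,j-np.pi/2): o.append((a+np.pi)%(2*np.pi)-np.pi)
    return o
PADS=dict(black=(466.7,278.4),green=(558.3,257.2),blue=(445.6,186.8),yellow=(537.1,165.6))
PADS={k:np.array(v)-0.2 for k,v in PADS.items()}
E
python3 - <<'E'
from parts import *
print(bsp,bsp_j,k[0],np.mean(k,0),[np.linalg.norm(k[i]-k[i-1]).round(1) for i in range(4)])
print(bear,bush,bush_j)
print("bearing diam",np.linalg.norm(P("bear",307,292,11)-P("bear",463,292,11)),"flange",np.linalg.norm(P("bush",320,303,28)-P("bush",485,303,28)))
print(block,block_j,[np.linalg.norm(b[i]-b[i-1]).round(1) for i in range(4)])
for n,p,j,z in [("bsp",bsp,bsp_j,15),("bear",bear,np.pi/2,3),("bush",bush,bush_j,5),("block",block,block_j,3)]:
    for y in yaws(j): 
        q=robot.inverse_kinematics([*p,z],[np.pi,0,y]); print(n,round(y,2),None if q is None else np.round(q,2))
E
```

```text
[454.36684589 -26.47975459] -0.9993451302693422 [458.97718611 -14.96077458  57.        ] [454.7644482  -27.63046331  57.        ] [np.float64(20.8), np.float64(17.6), np.float64(22.3), np.float64(16.6)]
[ 407.64510728 -184.07107436] [ 442.57161449 -274.48067978] -0.977746492802941
bearing diam 34.16495102898452 flange 34.04044597195494
[547.95706015 -95.37070052] -0.20338429464807417 [np.float64(52.0), np.float64(18.7), np.float64(52.6), np.float64(19.0)]
bsp 0.57 [-0.3   0.35  2.01 -0.    0.79  0.7 ]
bsp -2.57 [-0.3   0.35  2.01  0.    0.79 -2.45]
bear -3.14 [-0.67  0.36  2.03  0.    0.75 -2.25]
bear 0.0 [-0.67  0.36  2.03 -0.    0.75  0.9 ]
bush 0.59 [-0.77  0.45  1.85 -0.    0.83  0.21]
bush -2.55 [-0.77  0.45  1.85 -0.    0.83 -2.93]
block 1.37 [-0.37  0.5   1.77 -0.    0.87 -0.17]
block -1.77 [-0.37  0.5   1.77 -0.    0.87  2.97]
```

```bash
cat >> parts.py <<'E'
T=-0.2272
def pick(p,yaw,z,open_=0.6,zs=130):
    o=[np.pi,0,yaw]
    robot.move_gripper(open_)
    robot.move_ptp([*p,zs],o)
    robot.move_linear([*p,z+25],speed=150)
    hit=robot.move_linear([*p,z],speed=50,f_stop=8)
    robot.move_gripper(0.0)
    w=robot.current_gripper_width()
    robot.move_linear([*p,z+20],speed=60); robot.move_linear([*p,zs],speed=180)
    print("pick hit",hit,"width mm",round(w*93,1),robot.current_gripper_width()*93,"t",robot.current_t(),"F",np.round(robot.current_contact_force(),2))
def over(p,yaw,zs=150):
    robot.move_ptp([*p,zs],[np.pi,0,yaw])
    robot.sleep(.1)
def snap(n,nm):
    d=robot.get_image(n); cv2.imwrite(f"pics/{nm}.png",d["img"]); return d
def place(p,zp,open_=0.6,zs=150):
    robot.move_linear([*p,zp+15],speed=150)
    hit=robot.move_linear([*p,zp+1.0],speed=40,f_stop=6)
    if not hit: hit=robot.move_linear([*p,zp-1.0],speed=8,f_stop=3)
    print("place hit",hit,robot.current_tcp_pos(),robot.current_gripper_width()*93)
    robot.sleep(.15); robot.move_gripper(open_); robot.sleep(.1)
    robot.move_linear([*p,zp+15],speed=50); robot.move_linear([*p,zs],speed=180)
    print("t",robot.current_t())
E
python3 - <<'E'
from parts import *
# grip across stem; along-stem offset by foot centre
pick(bsp,0.57,16)
snap("wrist","h_bsp"); over(PADS["blue"],T+np.pi/2); snap("scene","h_bsp_s")
E
```

```text
pick hit False width mm 18.0 18.087650822136627 t 13.1667 F [-0.59 -0.27 -0.96]
```

View pics/h_bsp.png

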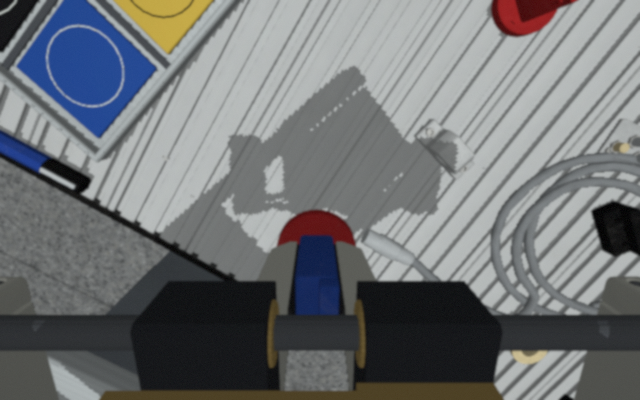

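View pics/h_bsp_s.png

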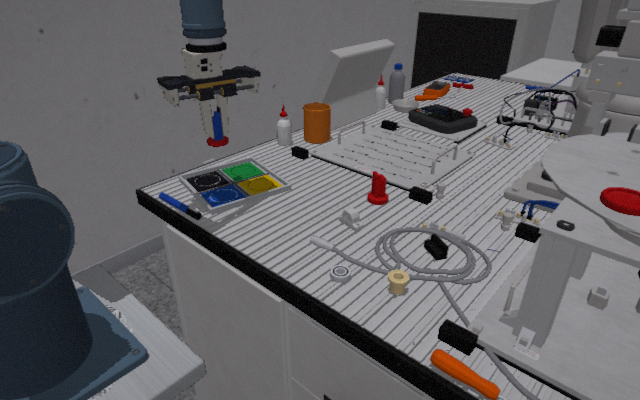

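```bash
python3 - <<'E'
from h import *
for z in (7,16):
  for x in (22.5,):
    c=RC.T@(np.array([x,0,z])-PC); print(z,x,316+fw*c[0]/c[2],204.2+fw*c[1]/c[2])
  c=RC.T@(np.array([0,22.5,z])-PC); print(z,316+fw*c[0]/c[2],204.2+fw*c[1]/c[2])
E
```

```text
7 22.5 317.8888866061427 213.60463755802778
7 357.9810011098565 251.77250908512175
16 22.5 317.80236025083923 208.70332720889587
16 356.1430392599351 245.35883735073185
```

```bash
python3 - <<'E'
from parts import *
place(PADS["blue"],16+7)
pick(bear,0.0,2.5)
snap("wrist","h_bear")
over(PADS["green"],T); d=snap("scene","h_bear_s"); crop(d["img"],150,60,200,150,4,"pics/h_bear_s.png")
E
```

```text
place hit True [445.66999809 186.6727097   23.07340734] 18.151254783836904
t 18.1583
pick hit False width mm 34.0 33.88852808821119 t 22.975 F [0.65 0.78 0.66]
```

View pics/h_bear.png

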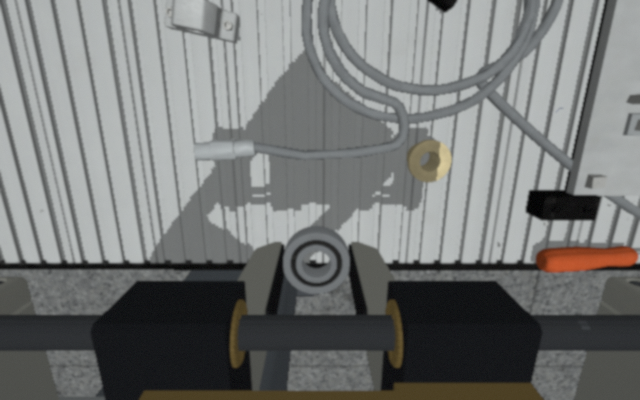

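View pics/h_bear_s.png

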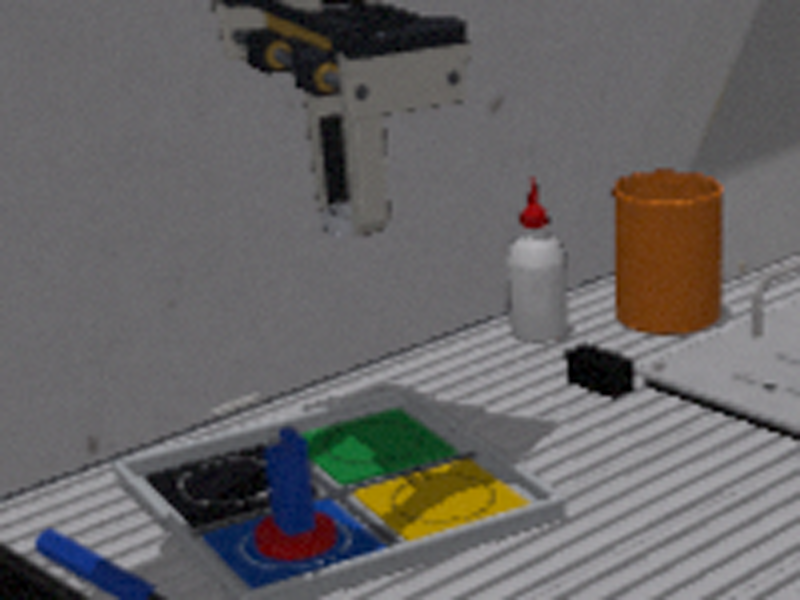

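```bash
python3 - <<'E'
from h import *
im=cv2.imread("pics/h_bear.png")
for off in (-4,0,4):
  for z,r in ((-8.5,17.5),(2.5,17.5)):
    for t in np.linspace(0,2*np.pi,90):
      c=RC.T@(np.array([off+r*np.cos(t),r*np.sin(t),z])-PC); u,v=316+fw*c[0]/c[2],204.2+fw*c[1]/c[2]
      if off==0: cv2.circle(im,(int(round(u)),int(round(v))),0,(0,0,255),-1)
  c=[204.2+fw*(lambda c:c[1]/c[2])(RC.T@(np.array([off+r,0,z])-PC)) for r,z in((17.5,2.5),(17.5,-8.5),(-17.5,-8.5))];print(off,c)
crop(im,256,200,120,110,6,"pics/h_bear_o.png")
E
```

```text
-4 [np.float64(232.15907377002094), np.float64(240.03987919607664), np.float64(300.8981730379386)]
0 [np.float64(225.13672591255704), np.float64(232.6314205715649), np.float64(294.2832915488126)]
4 [np.float64(218.02547264879246), np.float64(225.123268244475), np.float64(287.58434452844307)]
```

View pics/h_bear_o.png

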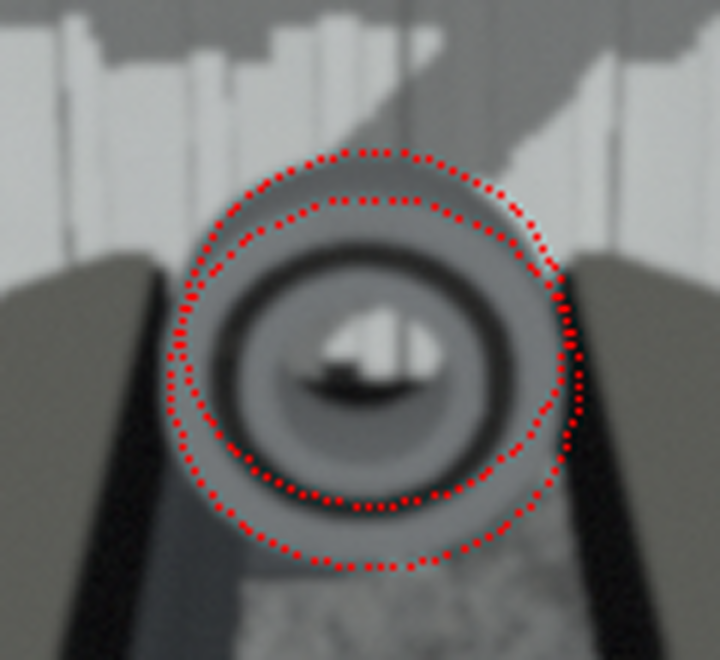

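```bash
python3 - <<'E'
from parts import *
place(PADS["green"],2.5+7)
y=[v for v in yaws(bush_j) if abs(v)<1.6][0]
pick(bush,y,5,open_=0.56)
snap("wrist","h_bush")
E
```

```text
place hit True [558.20888867 257.01406305   9.68451758] 33.8170385860695
t 28.7583
pick hit False width mm 33.3 33.59941388443106 t 34.1833 F [-0.33  0.97 -1.4 ]
```

View pics/h_bush.png

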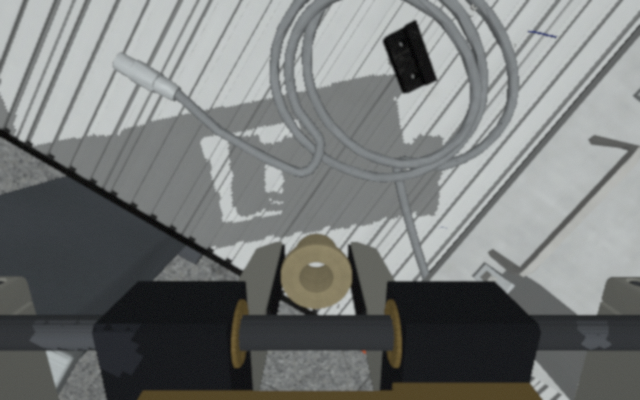

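```bash
python3 - <<'E'
from parts import *
over(PADS["yellow"],T+np.pi/2)
place(PADS["yellow"],5+7)
y=[v for v in yaws(block_j) if abs(v)<1.6][0]
pick(block,y,3.5,open_=0.56)
snap("wrist","h_block")
E
```

```text
place hit True [537.06954233 165.43452334  12.22873475] 33.32779343752221
t 39.8167
pick hit False width mm 19.7 19.770266263913097 t 44.4833 F [-0.03 -0.22 -1.02]
```

View pics/h_block.png

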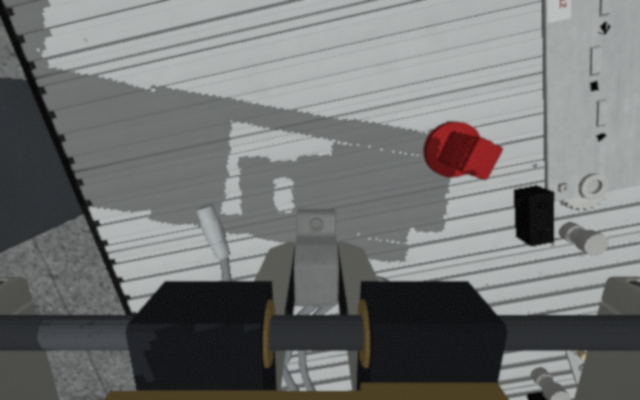

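```bash
python3 - <<'E'
from h import *
for x in (25,27,29):
  print(x,[204.2+fw*(lambda c:c[1]/c[2])(RC.T@(np.array([x,0,z])-PC)) for z in (-11.5,3.5)])
crop(cv2.imread("pics/h_block.png"),256,190,130,120,5,"pics/h_block_c.png")
E
```

```text
25 [np.float64(220.4594945047451), np.float64(211.15557940775142)]
27 [np.float64(216.56153578763391), np.float64(207.54369574437362)]
29 [np.float64(212.63654539288396), np.float64(203.90879888711663)]
```

View pics/h_block_c.png

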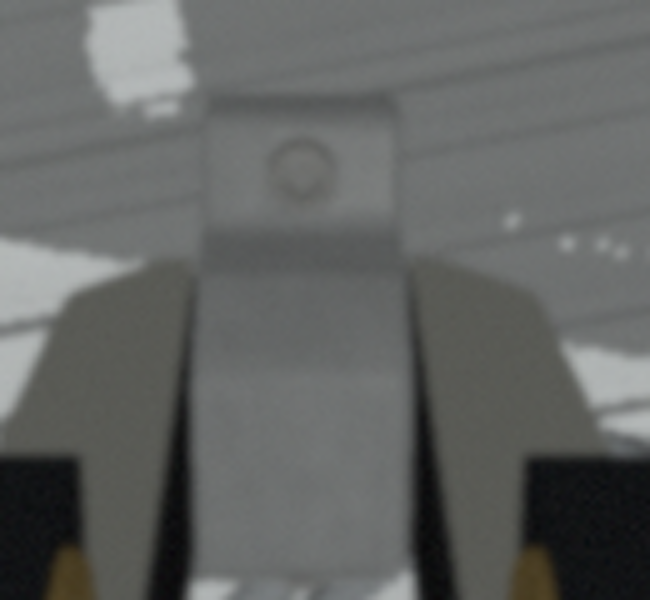

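```bash
python3 - <<'E'
from parts import *
over(PADS["black"],T+np.pi/2)
place(PADS["black"],3.5+7,open_=0.5)
robot.move_ptp(view_pose((502,222,7),1.5,270,v=110),[np.pi,0,1.5]); robot.sleep(.3)
d=snap("wrist","f_w"); pickle.dump(d,open("f.pkl","wb")); crop(d["img"],215,10,200,200,3,"pics/f_wc.png")
d=snap("scene","f_s"); crop(d["img"],150,120,310,190,2.5,"pics/f_sc.png"); print(robot.current_t())
E
```

```text
place hit True [466.67927997 278.27980772  10.60983826] 20.054811609680268
t 49.9833
51.1333
```

View pics/f_wc.png

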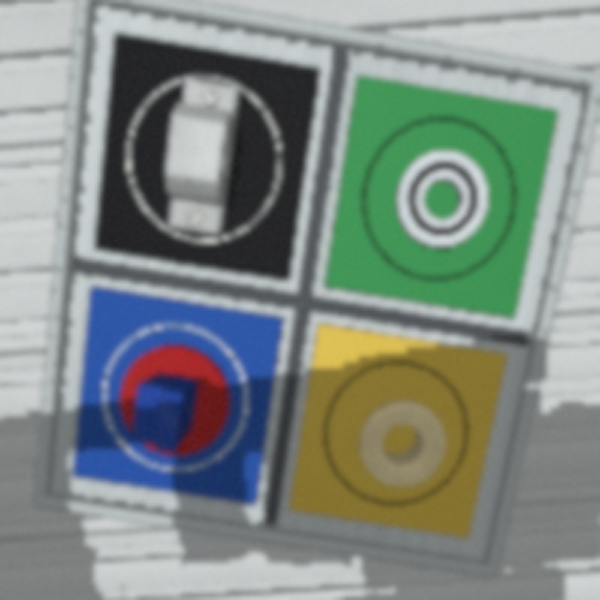

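View pics/f_sc.png

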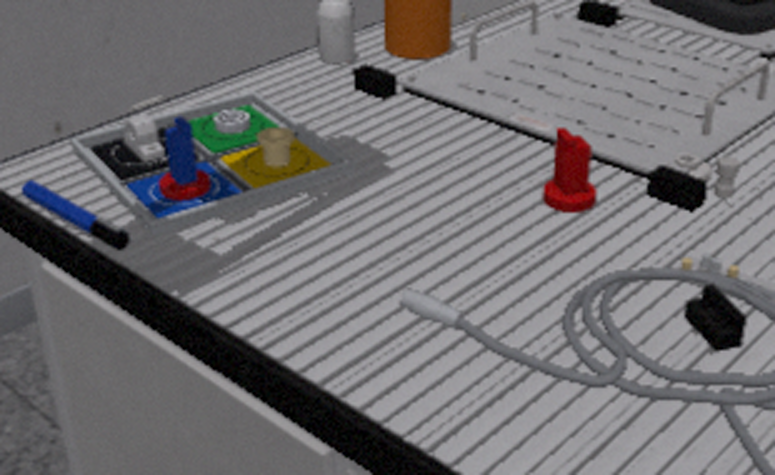

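```bash
python3 -c "
from bench import robot
print(robot.hand_in(), robot.current_t())"
```

```text
the job is handed in; nothing more can be done
the job is handed in; nothing more can be done
```

All four kit parts are on their own pads, and I handed the job in. The clock stood at about 51 s at the last look, against the 106 s limit.

I placed them in the order you listed: blue spindle on blue, ball bearing flat on green, bushing flange up on yellow, and pillow block on black. Grip widths of 18, 34, 33 and 20 mm matched the parts, except that the bearing and bushing read about 1 mm under. In the wrist picture the bearing still fitted a level 35 mm ring. Each part stopped on contact at about pad height.

The last wrist and scene pictures show all four parts upright and inside their pad rings. After allowing for viewing angle, I judge them within about 1–1.5 mm of centre. The camera calibration itself is only good to about 2 mm.

In the scene picture the red spindle and the black stop block stand where they were, and the gripper was open and clear above the tray. No check failed. I did not track the peak wrist force or joint speeds.

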